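# Unstack a blank and feed it through the brush guard

### The job

Lift the top plywood spacer off the stack in front of the brushing unit and lay it squarely on the spare spacer lying on the bench, to build a pile of spacers. Then use the wooden push stick to push the steel blank off the lower spacer and in under the guard until all of it has come out on the far side; keep the gripper itself off the blank. Finally the lower spacer goes squarely onto the spacer pile too, and the stick lies on the bench again.

Things in the scene. Friction and masses are not known exactly. Their poses are not given: they have to be found in the camera images.
- brush_unit: Edge-brushing unit, grey, fixed to the bench. Origin on the bench (z = 0) under the middle of its guard; +x is the feed direction, +y points to its motor, away from the robot. In its frame, mm: guard x -30 to 30, 96 wide, top at z 70; motor x -26 to 26, y 47 to 102, top at z 72. Tunnel floor and outfeed: x -35 to 150, 100 wide, top at z 15.
- infeed (a point): Point on the infeed bed, 87 mm before the guard's middle, axes as brush_unit; the bed is 112 long, 50 wide, top at z 6 mm, no side walls. The stack stands here, centred within 5 mm, length along the feed: lower spacer z 6 to 16, blank z 16 to 28, top spacer z 28 to 38. The raised tunnel floor (z 15) stops the lower spacer from sliding along.
- guard_opening (a point): Middle of the guard opening's entry edge on the tunnel floor, 30 mm before the guard's middle, z 15 mm, axes as brush_unit. The opening is 68 mm wide and 26 mm high (z 15 to 41) and 60 mm long; two flared guide plates reach 12 mm forward from its sides.
- outfeed (a point): Point on the outfeed floor, 87 mm past the guard's middle, z 15 mm, axes as brush_unit. Open above; side lips 10 mm high, 72 mm apart; an end stop 144 mm past the guard's middle.
- top_spacer_mid (a point): Top of the stack at the start: plywood spacer plate, 100 x 64 x 10 mm, mass about 0.09 kg; the point is its centre (half-way up), x along its 100 mm length, z up (a half turn about z makes no difference)
- lower_spacer_mid (a point): Bottom of the stack, overhanging the infeed bed by 7 mm on both long sides: plywood spacer plate, 100 x 64 x 10 mm, mass about 0.09 kg; the point is its centre (half-way up), x along its 100 mm length, z up (a half turn about z makes no difference)
- pile_spacer_mid (a point): Spare spacer lying alone on the bench, on which the pile is built: plywood spacer plate, 100 x 64 x 10 mm, mass about 0.09 kg; the point is its centre (half-way up), x along its 100 mm length, z up (a half turn about z makes no difference)
- blank_mid (a point): Steel blank with two dark hole marks, 90 x 52 x 12 mm, about 0.4 kg, between the two spacers of the stack; the point is its centre (half-way up), x along its 90 mm length. It slides freely on the plywood and the steel floor (a few N) and has 8 mm of play to each side in the guard.
- push_stick_handle (a point): Wooden push stick lying on the bench, about 0.12 kg; the point is the centre of its handle, a block 60 long (along x) x 24 wide x 36 mm high, whose underside is 18 mm below the point. From the handle a nose 24 wide and 14 mm high, flush with the handle's underside, runs along +x and ends in a blunt face 125 mm ahead of the point.

How it is judged (in metres and radians):
On the way, in this order (a step that is already met when the one before it is completed fails the run):
1. the top spacer lies on the spare spacer, released (horizontal distance between top_spacer_mid and pile_spacer_mid below 0.02 m and angle between the x axis of top_spacer_mid and the x axis of pile_spacer_mid, either way round below 0.2 rad and angle between top_spacer_mid's own z axis and vertical below 0.06 rad and height (world z) of top_spacer_mid between 0.011 and 0.029 m and contact force between the fingers and top_spacer below 0.1 N and linear speed of top_spacer below 0.03 m/s), for 0.2 s.
2. the push stick is pushing the blank under the guard (x of blank_mid in the frame of brush_unit above -0.04 m and contact force between push_stick and blank above 0.2 N), for 0.05 s.
3. the whole blank has come out on the far side of the guard (x of blank_mid in the frame of brush_unit above 0.073 m and z of blank_mid in the frame of brush_unit between 0.016 and 0.026 m and angle between blank_mid's own z axis and vertical below 0.08 rad), for 0.2 s.
At the end, for the whole second after the job is handed in: Both stack spacers lie flat on the spare one, which is on the bench: centres within 20 mm of its centre, lengths parallel within 0.2 rad. The blank lies flat on the outfeed, wholly past the guard (centre over 73 mm along the feed). The stick lies on the bench. All released and at rest (all of step 1 and all of step 3 and horizontal distance between lower_spacer_mid and pile_spacer_mid below 0.02 m and angle between the x axis of lower_spacer_mid and the x axis of pile_spacer_mid, either way round below 0.2 rad and angle between lower_spacer_mid's own z axis and vertical below 0.06 rad and height (world z) of lower_spacer_mid between 0.011 and 0.029 m and contact force between the fingers and lower_spacer below 0.1 N and linear speed of each of lower_spacer, blank, push_stick below 0.03 m/s and height (world z) of pile_spacer_mid below 0.009 m and height (world z) of push_stick_handle below 0.023 m and contact force between the fingers and push_stick below 0.1 N); the robot touches nothing.
It fails at once if the robot itself touches the blank (only the stick may push it) (contact force between any of the fingers, the arm and blank above 1 N).
It also fails if it takes over 72 s, if anything falls off the work surface, if the arm or the gripper's body presses on something with over 40 N, if the wrist force passes 120 N, or if a joint passes its speed limit or range.

### The arm

A 6-joint arm with a two-finger parallel gripper is mounted at the origin on a cart in front of the work surface, level with it; the furniture and walls round the work are solid. World frame = base frame: x ahead of the robot, y to its left, z up, the work surface at z = 0. Lengths are in mm, angles in rad, forces in N, time in s.
With the tool pointing down it reaches from about 400 to 825 mm from the base axis. Payload 7 kg.
Tool frame: the origin (TCP) lies on the centre line of the jaws, within the pads' length; the fingertips stand 8 mm ahead of it and the grasp point (between the pads) lies 11 mm behind it (r.finger_overhang is the distance from the TCP to the fingertips, in mm); z points along the fingers, y is the line along which they close (so a half turn about z gives the same grasp; the last joint's range is limited). The gripper opens to 85 mm and grips with 20 to 120 N. Pads are 22 mm wide; open, the fingers measure 114 mm over their backs; the gripper's body (76 mm by 85 mm) begins 54 mm behind the grasp point. The pads swing forward as they close: fully open they stand 13 mm farther back than shut.
Start: joints at [1.627, 0.359, 0.012, 0, -1.224, -0.288], TCP at [155.078, 656.922, 207.202] pointing down, gripper open.
Joint ranges: [-3.07, 3.07], [-1.43, 2.12], [-1.02, 1.25], [-3.03, 1.67], [-3.05, -0], [-3.03, 3.03]. Speed limits (rad/s): [2.39, 2.39, 3.01, 3.14, 3.14, 3.14].

### API

Orientations are given as a rotation vector (axis times angle).
In Python, from bench import r, cams gives the robot as it stands. The module is installed in compiled form; this text tells all that it offers. Calls block until the motion is done:
- r.move_to(position, orientation): joint-space move of the TCP to a pose.
- r.line_to(position, rot=None, rate=150): straight line of the TCP; rot=None keeps the orientation; rate is the mean speed in mm/s.
- r.move_j(angles): joint-space move.
- r.release() and r.gripper_close(): open the fingers fully, or close them until they stop; the grip force is fixed at half the most.
- r.dwell(seconds).
- r.solve_ik(position, orientation): joint angles nearest the present ones, or None.
- cams.read_camera(name): name is "scene" or "side" or "wrist"; returns the picture (400x640x3 uint8, red, green, blue); there is no depth.
- cams.camera_info(name): a dict with "K" (3x3 intrinsics, pixels), "R" (3x3) and "t" (3): a world point X has camera coordinates R X + t. Camera axes: x right, y down, z forward; pixel columns grow to the right and rows downward; lengths in mm; the calibration is good to about 2 mm. A picture is of the moment at which its call begins: read the wrist's pose just before it. camera_info takes no time and is no camera call; for the wrist camera it gives the pose at the moment of the call.
A pose or a line that the arm cannot do raises r.PlanningError and nothing moves.
- r.job_done(): hands the job in; it is judged then, once.
Readings, each from a call of its own:
- r.get_clock(): time.
- r.get_joints(): joint angles.
- r.get_qd(): joint speeds.
- r.get_tau(): joint torques, N m.
- r.get_eef_pos(): TCP position.
- r.get_eef_rot(): TCP orientation.
- r.get_contact_force(): force on the tool from outside, world axes, zero at the start.
- r.get_moment(): the same for the moment, N m.
- r.get_grip_width(): opening from 0.0 (shut) to 1.0 (fully open).
- r.get_grip_force(): force on a finger pad.
Only numpy, scipy, OpenCV 4.12 (cv2) and the standard library are available. Lean on these libraries where they do the work, as an engineer would, in place of code of your own. Each camera call takes 0.05 s, during which the arm holds its last target. There are 200 camera calls.

## Working session

There is one attempt and no reset: what is moved stays moved. The work goes in short steps, each a Python script; the robot and the scene stay as the last script left them, time stands still between calls to the robot, and variables do not carry over. Pictures are saved under pics/ and viewed, at most 10 in all, crops included, and the job is handed in when it is done.

```bash
mkdir -p pics
python3 - <<'E'
from bench import r,cams
import cv2,numpy as np
for n in ("scene","side","wrist"):
    im=cams.read_camera(n); cv2.imwrite(f"pics/{n}0.png",im[:,:,::-1])
    i=cams.camera_info(n); print(n,i["K"].tolist() if hasattr(i["K"],'tolist') else i["K"]); print(np.round(i["R"],3).tolist(),np.round(i["t"],1).tolist())
print(r.get_eef_pos(),r.get_eef_rot(),r.get_clock())
E
```

```text
scene [[470.139924572196, 0.0, 316.71253400477013], [0.0, 470.139924572196, 198.77875193514072], [0.0, 0.0, 1.0]]
[[0.43, -0.903, 0.001], [-0.561, -0.269, -0.783], [0.707, 0.336, -0.622]] [-171.3, 348.6, 478.7]
side [[488.20356016994265, 0.0, 325.32835647884247], [0.0, 488.20356016994265, 200.34663385288084], [0.0, 0.0, 1.0]]
[[0.885, -0.466, -0.009], [-0.291, -0.537, -0.792], [0.364, 0.703, -0.611]] [-449.1, 238.7, 735.2]
wrist [[289.402846254787, 0.0, 316.96844673909686], [0.0, 289.402846254787, 202.5765454998195], [0.0, 0.0, 1.0]]
[[-0.229, -0.973, 0.0], [-0.937, 0.221, 0.272], [-0.265, 0.062, -0.962]] [673.9, -35.7, 379.3]
[155.0430263  656.57642624 206.49108861] [ 3.11927104e+00 -3.63264424e-01  2.62873153e-05] 0.15
```

View pics/scene0.png

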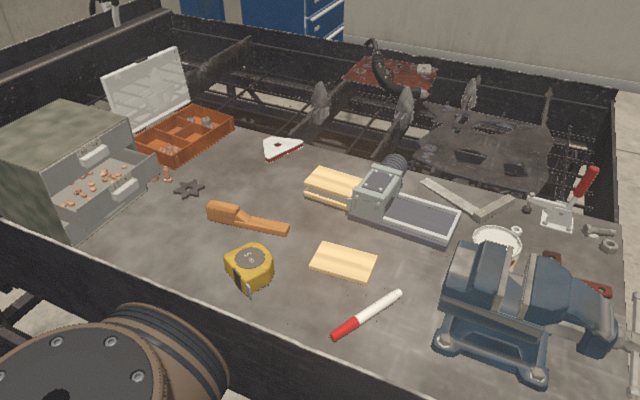

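View pics/side0.png

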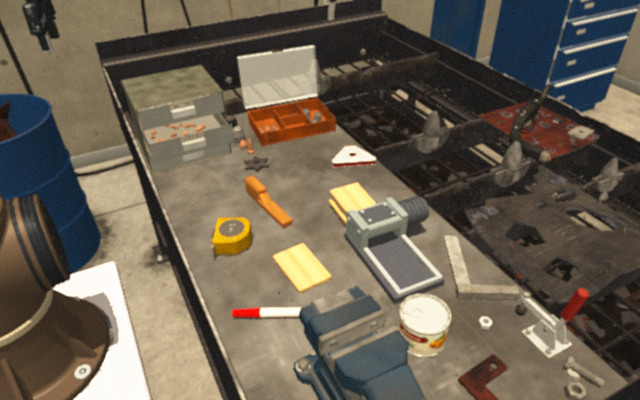

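The scene view shows the stick (handle ~(225,212), nose end ~(288,229)), the spare spacer (~(343,262)), the stack (~(333,186)) and the brush unit (~(405,205)). The side view shows the same objects. I'll enlarge both.

Run:
```python
import cv2
a=cv2.imread("pics/scene0.png")[145:295,200:470]; cv2.imwrite("pics/sc.png",cv2.resize(a,(796,442),interpolation=cv2.INTER_CUBIC))
b=cv2.imread("pics/side0.png")[165:305,230:450]; cv2.imwrite("pics/si.png",cv2.resize(b,(792,504),interpolation=cv2.INTER_CUBIC))
```

```text
(no output)
```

View pics/sc.png

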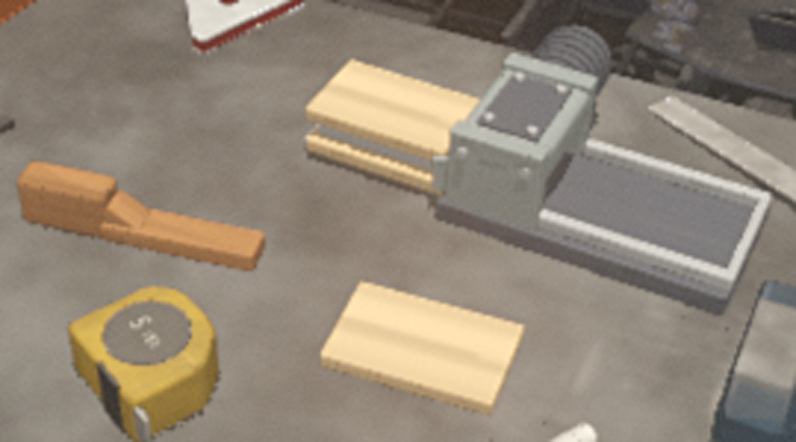

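View pics/si.png

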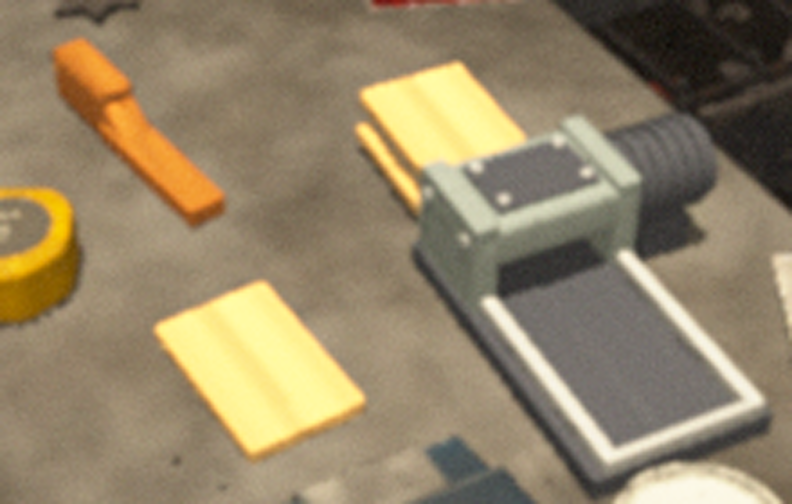

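```bash
cat > h.py <<'E'
from bench import r,cams
import cv2,numpy as np
from scipy.optimize import least_squares
from scipy.spatial.transform import Rotation as Ro
def proj(i,P):
    c=i["R"]@np.asarray(P).T+np.asarray(i["t"])[:,None]; p=i["K"]@c; return (p[:2]/p[2]).T
def loc(q,L):
    L=np.asarray(L,float); c,s=np.cos(q[2]),np.sin(q[2])
    return np.c_[q[0]+c*L[:,0]-s*L[:,1],q[1]+s*L[:,0]+c*L[:,1],L[:,2]]
def fit(obs,q0):
    """obs: list of (caminfo, [(localpt),...], [(px),...])"""
    f=lambda q:np.concatenate([(proj(i,loc(q,L))-np.asarray(p)).ravel() for i,L,p in obs])
    s=least_squares(f,q0,x_scale=[10,10,.1],loss='soft_l1'); return s.x,f(s.x).reshape(-1,2)
def rot(yaw):  # tool down, tool y (closing line) at yaw+90, tool x along yaw
    return (Ro.from_euler('z',yaw)*Ro.from_euler('x',np.pi)).as_rotvec()
E
python3 - <<'E'
from h import *
S,D=cams.camera_info("scene"),cams.camera_info("side")
sc=lambda l:np.array(l)/[796/270,442/150]+[200,145]-.33
sd=lambda l:np.array(l)/3.6+[230,165]-.36
R4=lambda a,b,z:[(-a,b,z),(a,b,z),(a,-b,z),(-a,-b,z)]
def go(n,o):
    best=min((fit(o,(x,500*np.sign(y0) if 0 else y0,w)) for x in(500,) for y0 in(100,) for w in(-2.5,-1.5)),key=lambda t:abs(t[1]).sum())
    print(n,np.round(best[0],3),'\n',np.round(best[1],1).tolist())
go('spare',[(S,R4(50,32,10),sc([(362,283),(523,325),(491,402),(322,352)])),(D,R4(50,32,10),sd([(264,282),(364,400),(256,452),(156,328)]))])
go('brush',[(S,R4(30,48,70)+[(150,-50,0)],sc([(507,58),(597,75),(550,158),(455,128),(720,308)])),(D,R4(30,48,70)+[(150,-50,0),(150,50,15)],sd([(575,118),(638,180),(492,222),(424,166),(600,487),(770,405)]))])
go('top',[(S,[(-50,32,38),(-50,-32,38)],sc([(350,60),(307,106)])),(D,[(-50,32,38),(-50,-32,38)],sd([(460,62),(360,92)]))])
L=R4(30,12,36)+[(125,12,14),(125,-12,14),(125,-12,0)]
go('stick',[(S,L,sc([(38,163),(117,180),(102,205),(20,188),(264,233),(254,252),(252,269)])),(D,L,sd([(88,40),(130,83),(97,103),(55,50),(222,200),(192,212),(195,224)]))])
E
```

```text
spare [443.829 -27.443  -1.502] 
 [[-0.1, -2.1], [1.1, -1.1], [0.9, -0.3], [-0.6, -0.4], [-0.4, 0.0], [0.2, 0.2], [-1.8, 0.6], [-0.8, -0.0]]
brush [601.389 -25.233  -1.586] 
 [[0.1, -3.4], [-0.2, -1.1], [-2.0, -0.6], [-2.0, 0.2], [2.3, 0.4], [0.6, -1.1], [1.1, -0.7], [-3.9, 3.6], [-1.6, 0.1], [-0.1, 4.2], [2.3, 0.4]]
top [608.219  62.45   -1.593] 
 [[0.3, -1.6], [-0.1, -0.4], [-0.7, 0.5], [-0.1, 0.4]]
stick [450.413 213.54   -1.41 ] 
 [[-2.5, -2.4], [1.0, -2.4], [0.6, -2.6], [-2.4, -2.9], [1.4, -1.4], [0.3, 0.9], [1.3, 0.9], [-2.5, -0.6], [0.5, 0.5], [-0.4, -0.9], [-3.1, 0.5], [1.0, -0.7], [-0.9, 0.8], [-1.2, 2.9]]
```

Run:
```python
from h import *
print(r.finger_overhang, r.get_grip_width())
for y in (-1.59,1.55):
    for p in [(606,62,32),(606,62,200),(444,-27,14),(444,-27,120),(450,213,20),(602,-60,40)]:
        q=r.solve_ik(p,rot(y)); print(y,p,None if q is None else np.round(q,2))
```

```text
8.0 0.9998784369888668
-1.59 (606, 62, 32) [ 0.42  0.42 -0.35  0.   -0.81 -0.44]
-1.59 (606, 62, 200) [ 0.42  0.26 -0.15  0.   -1.16 -0.44]
-1.59 (444, -27, 14) [ 0.39  0.22 -0.73 -0.   -0.63 -0.4 ]
-1.59 (444, -27, 120) [ 0.39  0.06 -0.6   0.   -0.92 -0.4 ]
-1.59 (450, 213, 20) [ 0.84  0.28 -0.61  0.   -0.68 -0.86]
-1.59 (602, -60, 40) [ 0.22  0.4  -0.35  0.   -0.82 -0.24]
1.55 (606, 62, 32) [ 0.42  0.42 -0.35  0.   -0.81  2.7 ]
1.55 (606, 62, 200) [ 0.42  0.26 -0.15  0.   -1.16  2.7 ]
1.55 (444, -27, 14) [ 0.39  0.22 -0.73  0.   -0.63  2.74]
1.55 (444, -27, 120) [ 0.39  0.06 -0.6   0.   -0.92  2.74]
1.55 (450, 213, 20) [ 0.84  0.28 -0.61  0.   -0.68  2.28]
1.55 (602, -60, 40) [ 0.22  0.4  -0.35  0.   -0.82  2.9 ]
```

Run:
```python
from h import *
r.line_to([155,657,330],rate=300)
r.move_to([606,62,330],rot(-1.59))
r.line_to([606,62,190],rate=200)
i=cams.camera_info("wrist"); im=cams.read_camera("wrist")
np.savez("w1.npz",**{k:np.array(i[k]) for k in "KRt"}); print(r.get_eef_pos(),(-i["R"].T@i["t"]),r.get_clock())
cv2.imwrite("pics/w1.png",cv2.resize(im[:,:,::-1],(800,500),interpolation=cv2.INTER_CUBIC))
```

```text
[606.99505445  62.36404862 191.61223082] [604.7899196   -7.35848861 359.01968563] 4.25
```

View pics/w1.png

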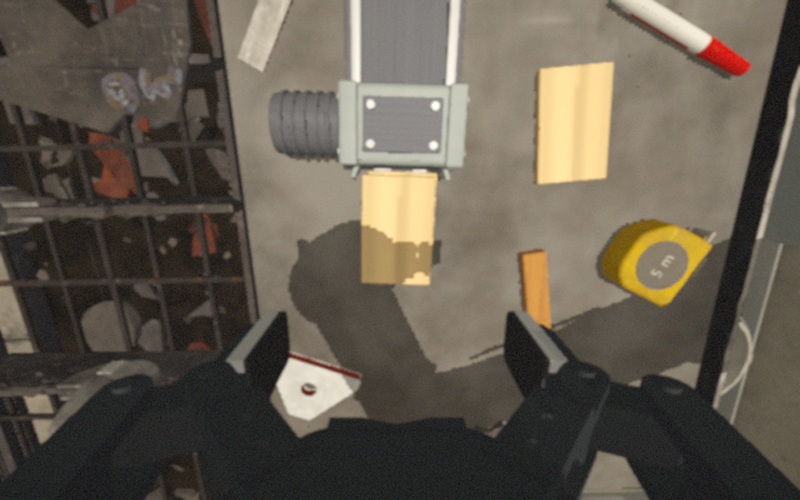

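The wrist view shows the top spacer with corners ~(361,284), (431,285), (362,172) and (437,174). The spare spacer has corners (538,68), (613,62), (606,178) and (537,184). The guard top spans (340,82) to (464,166). I'll refine the fits with these.

Run:
```python
from h import *
S,D=cams.camera_info("scene"),cams.camera_info("side");W=dict(np.load("w1.npz"))
sc=lambda l:np.array(l)/[796/270,442/150]+[200,145]-.33
sd=lambda l:np.array(l)/3.6+[230,165]-.36
w=lambda l:np.array(l)/1.25-.1
R4=lambda a,b,z:[(-a,b,z),(a,b,z),(a,-b,z),(-a,-b,z)]
def go(n,o,ow):
    for t,oo in(('W',[ow]),('all',o+[ow])):
        x,e=fit(oo,(500,50,-1.5)); print(n,t,np.round(x,3),np.round(e[-len(ow[1]):],1).tolist())
go('spare',[(S,R4(50,32,10),sc([(362,283),(523,325),(491,402),(322,352)])),(D,R4(50,32,10),sd([(264,282),(364,400),(256,452),(156,328)]))],
 (W,R4(50,32,10),w([(537,184),(538,68),(613,62),(606,178)])))
go('brush',[(S,R4(30,48,70)+[(150,-50,0)],sc([(507,58),(597,75),(550,158),(455,128),(720,308)])),(D,R4(30,48,70)+[(150,-50,0),(150,50,15)],sd([(575,118),(638,180),(492,222),(424,166),(600,487),(770,405)]))],
 (W,R4(30,48,70),w([(339,165),(340,82),(469,83),(464,166)])))
go('top',[(S,[(-50,32,38),(-50,-32,38)],sc([(350,60),(307,106)])),(D,[(-50,32,38),(-50,-32,38)],sd([(460,62),(360,92)]))],
 (W,R4(50,32,38),w([(361,284),(362,172),(437,174),(431,285)])))
```

```text
spare W [443.787 -26.559  -1.498] [[0.1, 0.1], [0.7, 0.6], [-0.2, -0.5], [-0.6, -0.1]]
spare all [443.864 -26.853  -1.499] [[0.0, -0.2], [0.7, 0.2], [-0.1, -0.8], [-0.7, -0.3]]
brush W [599.94  -25.681  -1.602] [[1.2, 0.3], [-1.5, -0.8], [0.2, -0.1], [-0.0, 0.8]]
brush all [600.371 -25.612  -1.592] [[1.1, 0.9], [-2.3, -0.1], [-0.6, -0.6], [-0.1, 0.4]]
top W [605.296  62.294  -1.617] [[1.0, -2.0], [0.5, 0.9], [-0.6, 1.0], [-0.8, -1.3]]
top all [605.598  62.144  -1.621] [[0.6, -2.2], [0.3, 0.7], [-0.7, 1.0], [-1.2, -1.4]]
```

Run:
```python
from h import *
r.move_to([605.4,62.2,110],rot(-1.612))
r.line_to([605.4,62.2,60],rate=100); r.line_to([605.4,62.2,32],rate=50); r.dwell(.2)
print(r.get_eef_pos(),r.get_contact_force())
r.gripper_close(); r.dwell(.2)
print(r.get_grip_width(),r.get_grip_force(),r.get_contact_force(),r.get_eef_pos())
r.line_to([605.4,62.2,50],rate=60)
print(r.get_grip_width(),r.get_grip_force(),r.get_clock())
im=cams.read_camera("scene"); a=im[130:250,260:420]; b=cams.read_camera("side")[150:270,290:450]
cv2.imwrite("pics/g1.png",cv2.resize(np.hstack([a,b])[:,:,::-1],(800,300),interpolation=cv2.INTER_CUBIC))
```

```text
[605.65124241  62.30086834  32.33159069] [ 0.4825046  -0.43213585  0.59803331]
-0.004041645768004413 0.0 [0.57144319 0.21093316 0.3691059 ] [605.37323074  62.1798039   31.9662754 ]
8.697346182301965e-05 0.0 7.6417
```

View pics/g1.png

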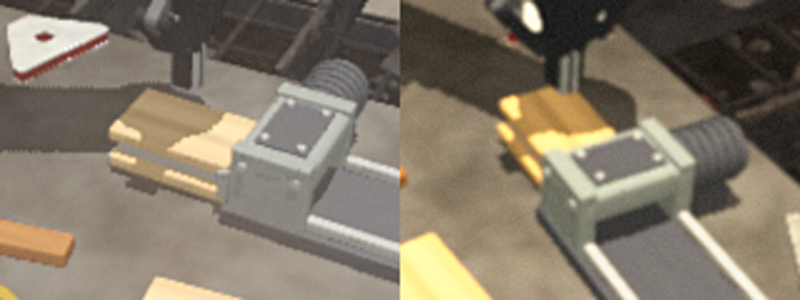

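The gripper shut without gripping anything. The fingertips appear behind the stack, at about (334,165) in the scene image. I'll compare that with where they should project.

Run:
```python
from h import *
S,D=cams.camera_info("scene"),cams.camera_info("side")
for P in [(605.4,62.2,42),(605.4,62.2,50),(605.4,62.2,100),(605.4,62.2,38)]:
    p=[np.array(P)]; print(P,(proj(S,p)[0]-[260,130])*2.5,(proj(D,p)[0]-[290,150])*2.5+[400,0])
print(r.get_eef_pos(),r.get_eef_rot(),rot(-1.612),cams.camera_info("scene")["t"])
```

```text
(605.4, 62.2, 42) [185.09834943 118.75688811] [559.99472199 120.97142838]
(605.4, 62.2, 50) [185.35307757 110.25112476] [560.26807516 112.9672664 ]
(605.4, 62.2, 100) [187.01154528  54.87234404] [562.04099052  61.053834  ]
(605.4, 62.2, 38) [184.97203774 122.97462912] [559.85907093 124.9434804 ]
[605.27866554  62.20153399  49.99739023] [-2.17500417e+00  2.26680249e+00  1.43433737e-04] [ 2.17520752e+00 -2.26673259e+00 -1.38797341e-16] [-171.30263614  348.61930063  478.68503461]
```

The fingers line up horizontally, but both views put the tips at z≈70 while the TCP reads 50. So the tips sit about 20 mm higher than the stated tool geometry. I'll check this by lowering the shut fingers gently onto the spacer top (z=38).

Run:
```python
from h import *
r.line_to([605.4,62.2,32],rate=60); r.dwell(.1)
f0=r.get_contact_force()[2]
z=32
while z>8:
    z-=1.0; r.line_to([605.4,62.2,z],rate=40)
    f=r.get_contact_force()[2]-f0
    if abs(f)>2.5: break
print(z,f,r.get_eef_pos(),r.get_clock())
r.line_to([605.4,62.2,z+3],rate=60); r.dwell(.1); print(r.get_contact_force())
```

```text
13.0 8.539335032827408 [605.566407    62.2309811   13.99893333] 13.0417
[ 0.99286898 -0.29284595  0.46119718]
```

Contact comes at TCP z=14, so the shut tips are really 24 mm behind the reported TCP, and about 31 mm behind at 64 mm opening. I'll grasp again with that offset.

Run:
```python
from h import *
r.line_to([605.4,62.2,50],rate=120); r.release()
r.line_to([605.4,62.2,15],rate=100); r.line_to([605.4,62.2,-1],rate=40); r.dwell(.1)
print(r.get_eef_pos(),r.get_contact_force())
r.gripper_close(); r.dwell(.2)
print(r.get_grip_width(),r.get_grip_force(),r.get_contact_force(),r.get_eef_pos())
r.line_to([605.4,62.2,20],rate=50)
print(r.get_grip_width(),r.get_grip_force(),r.get_contact_force(),r.get_clock())
im=cams.read_camera("scene"); a=im[130:250,260:420]; b=cams.read_camera("side")[150:270,290:450]
cv2.imwrite("pics/g2.png",cv2.resize(np.hstack([a,b])[:,:,::-1],(800,300),interpolation=cv2.INTER_CUBIC))
```

```text
[605.55549863  62.24573332  -0.84512833] [ 0.37061355 -0.63581996  0.94777459]
0.7254442155578344 65.86727499961853 [-0.62098919 -0.56236691  5.68551746] [ 6.05887844e+02  6.23314619e+01 -1.11137894e-01]
0.7233547787111523 65.30055284500122 [ 0.52243827  0.45160258 -0.46339894] 16.8667
```

View pics/g2.png

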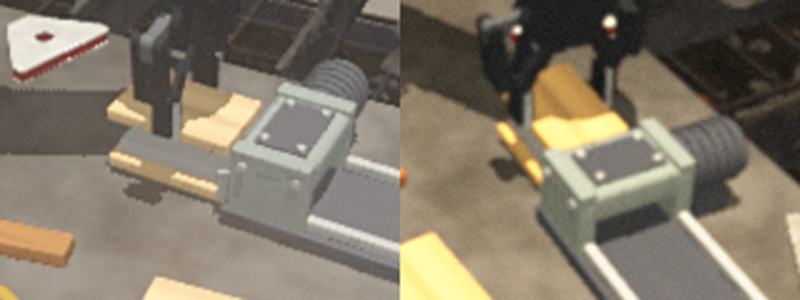

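The spacer is held level (grip width 0.72). Next I'll place it on the spare.

Run:
```python
from h import *
r.line_to([605.4,62.2,85],rate=200)
r.move_to([443.9,-26.9,40],rot(-1.499-.005))
r.line_to([443.9,-26.9,-10],rate=100); f0=r.get_contact_force()[2]
z=-10
while z>-20.5:
    z-=1.5; r.line_to([443.9,-26.9,z],rate=40)
    f=r.get_contact_force()[2]-f0
    if f>3: break
print(z,f,r.get_eef_pos())
r.release(); r.dwell(.3); r.line_to([443.9,-26.9,60],rate=150); print(r.get_clock())
# view pile and stick while moving toward the stick
r.move_to([450,130,170],rot(-1.5)); r.dwell(.1)
i=cams.camera_info("wrist"); im=cams.read_camera("wrist")
np.savez("w2.npz",**{k:np.array(i[k]) for k in "KRt"}); print(r.get_eef_pos(),r.get_clock())
cv2.imwrite("pics/w2.png",cv2.resize(im[:,:,::-1],(800,500),interpolation=cv2.INTER_CUBIC))
```

```text
-19.0 13.781088929493697 [444.08429884 -26.85906    -18.23147575]
21.7167
[449.37379864 128.63059272 168.64310736] 22.6583
```

View pics/w2.png

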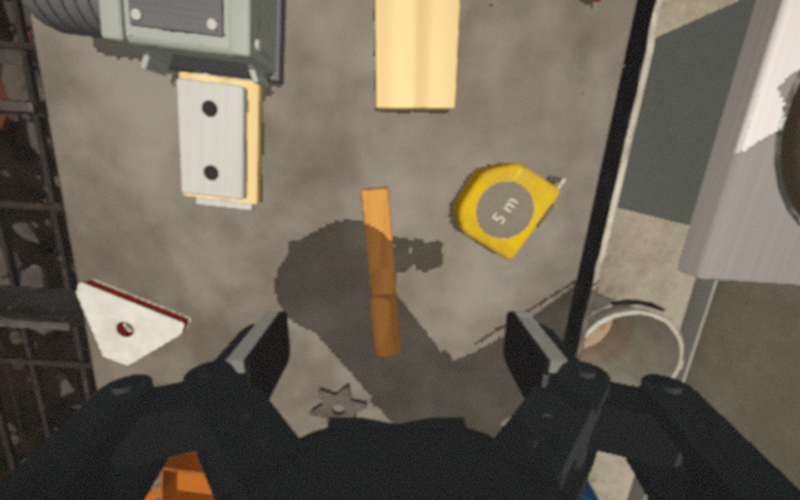

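The top spacer lies square on the pile. The stick has its nose tip at (362,189)–(387,187) and the handle rear at (376,355)–(400,353). The blank's top corners are (177,78), (241,82), (246,198) and (183,195).

Run:
```python
from h import *
W=dict(np.load("w2.npz")); w=lambda l:np.array(l)/1.25-.1
x,e=fit([(W,[(125,12,14),(125,-12,14),(-30,12,36),(-30,-12,36),(30,12,36),(30,-12,36)],w([(362,189),(387,187),(376,355),(400,353),(371,296),(395,294)]))],(450,213,-1.4));print('stick',x,np.round(e,1).tolist())
x,e=fit([(W,[(45,26,28),(45,-26,28),(-45,-26,28),(-45,26,28)],w([(177,78),(241,82),(246,198),(183,195)]))],(605,62,-1.6));print('blank',x,np.round(e,1).tolist())
x,e=fit([(W,[(50,-32,16),(-50,-32,16)],w([(262,82),(259,206)]))],(605,62,-1.6));print('lower',x,np.round(e,1).tolist())
x,e=fit([(W,[(-50,32,20),(-50,-32,20)],w([(375,106),(455,109)]))],(444,-27,-1.5));print('pile top',x,np.round(e,1).tolist())
```

```text
stick [452.26699172 213.53026802  -1.42513512] [[-1.0, -1.8], [0.8, -1.8], [-0.4, 0.7], [0.8, 0.9], [-1.3, 0.4], [0.9, 0.5]]
blank [603.6243671   61.61016465  -1.573987  ] [[-2.3, -0.3], [0.4, 0.8], [-0.0, 0.3], [0.8, -0.9]]
lower [600.44273468  61.86744348  -1.62579108] [[-0.1, 0.7], [0.1, -0.9]]
pile top [442.12620824 -25.95630016  -1.53529015] [[0.7, 0.0], [-0.7, -0.0]]
```

Run:
```python
from h import *
W=dict(np.load("w2.npz"))
for p in [(80,282),(188,322),(125,362),(420,250)]:
    d=W["R"].T@np.linalg.inv(W["K"])@np.array([p[0]/1.25,p[1]/1.25,1]); c=-W["R"].T@W["t"]; print(p,(c-d*(c[2]-10)/d[2])[:2])
R=rot(-1.425)
r.line_to([452.3,213.5,60],R,rate=200)
r.line_to([452.3,213.5,-10],R,rate=90); r.dwell(.1); print(r.get_contact_force())
r.gripper_close(); r.dwell(.2); print(r.get_grip_width(),r.get_grip_force(),r.get_eef_pos())
r.line_to([452.3,213.5,50],rate=150); print(r.get_grip_width(),r.get_clock())
a=cams.read_camera("side")[100:250,180:380]; b=cams.read_camera("scene")[130:280,170:370]
cv2.imwrite("pics/g3.png",cv2.resize(np.hstack([a,b])[:,:,::-1],(800,300),interpolation=cv2.INTER_CUBIC))
```

```text
(80, 282) [746.49779648 200.79617584]
(188, 322) [647.17044275 236.0593604 ]
(125, 362) [715.15130697 285.7477372 ]
(420, 250) [424.71293112 146.59540134]
[ 0.27982711  0.18814609 -0.73050473]
0.26524448525175315 59.67531144618988 [452.58773729 213.71762827  -9.65618808]
0.26726834061775545 25.8667
```

View pics/g3.png

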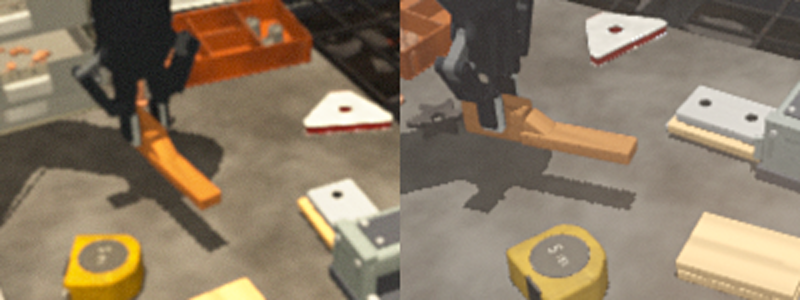

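The stick is held level. Now the push.

Run:
```python
from h import *
R=rot(-1.592)
r.line_to([603.5,245,60],R,rate=150); r.line_to([603.5,245,8.5],rate=100); r.dwell(.1)
f0=r.get_contact_force()
def st(): print(np.round(r.get_eef_pos(),1),np.round(r.get_contact_force()-f0,1),round(r.get_grip_width(),3),round(r.get_clock(),2))
st()
for x,y in [(603.4,215),(603.2,180),(603,150)]:
    r.line_to([x,y,8.5],rate=60); st()
a=cams.read_camera("side")[130:280,280:480]; b=cams.read_camera("scene")[130:280,270:470]
cv2.imwrite("pics/g4.png",cv2.resize(np.hstack([a,b])[:,:,::-1],(800,300),interpolation=cv2.INTER_CUBIC))
```

```text
[604.1 245.4   9.4] [0. 0. 0.] 0.265 27.92
[603.3 214.4   8.5] [-0.8  0.2 -2.1] 0.269 28.57
[603.  179.4   8.4] [ 0.2  0.8 -1.8] 0.267 29.3
[603.  149.5   8.6] [-0.1 -0.2 -0.2] 0.268 29.95
```

View pics/g4.png

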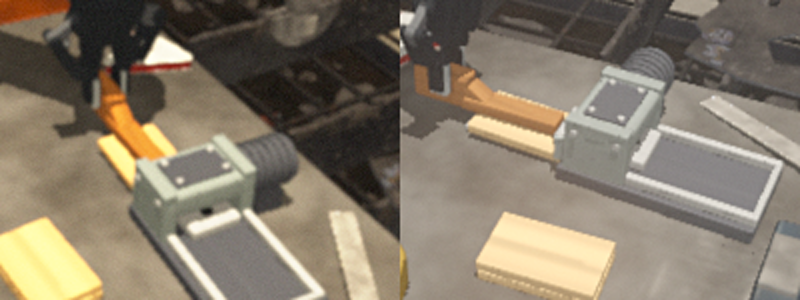

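The blank's front is already coming out past the guard, and the stick is inside the tunnel without binding. I'll finish the push, retract and put the stick back.

```bash
python3 - <<'E'
from h import *
def st(): print(np.round(r.get_eef_pos(),1),np.round(r.get_contact_force(),1),round(r.get_grip_width(),3),round(r.get_clock(),2))
for x,y in [(602.7,110),(602.4,80),(602.2,62)]:
    r.line_to([x,y,8.5],rate=60); st()
r.dwell(.3)
r.line_to([602.7,110,8.5],rate=150); r.line_to([603.4,205,9.5],rate=200)
r.line_to([603.4,215,50],rate=150)
r.line_to([452.3,213.5,40],rot(-1.425),rate=200)
r.line_to([452.3,213.5,-5],rate=120); r.line_to([452.3,213.5,-9.5],rate=30); r.dwell(.1); st()
r.release(); r.dwell(.2); r.line_to([452.3,213.5,60],rate=150)
r.move_to([606,62,170],rot(-1.59)); r.dwell(.3)
i=cams.camera_info("wrist"); im=cams.read_camera("wrist")
np.savez("w3.npz",**{k:np.array(i[k]) for k in "KRt"}); cv2.imwrite("pics/w3.png",im[:,:,::-1])
cv2.imwrite("pics/s3.png",cams.read_camera("scene")[:,:,::-1]); st()
E
cat > seg.py <<'E'
from h import *
def quad(im,W,x0,y0,z,rad=90):
    hsv=cv2.cvtColor(im,cv2.COLOR_BGR2HSV)
    m=cv2.inRange(hsv,(13,70,50),(32,255,255)); 
    m=cv2.morphologyEx(m,cv2.MORPH_CLOSE,np.ones((3,3)))
    u=proj(W,[(x0,y0,z)])[0]; n,l,s,c=cv2.connectedComponentsWithStats(m)
    k=min(range(1,n),key=lambda k:np.hypot(*(c[k]-u))+(1e4 if s[k][4]<300 else 0))
    cs,_=cv2.findContours((l==k).astype('uint8'),cv2.RETR_EXTERNAL,cv2.CHAIN_APPROX_NONE)
    p=max(cs,key=len)[:,0].astype(float); d=(W["R"].T@np.linalg.inv(W["K"])@np.c_[p,np.ones(len(p))].T).T
    C=-W["R"].T@W["t"]; P=(C+d*((z-C[2])/d[:,2])[:,None])[:,:2]
    (cx,cy),(w,h),a=cv2.minAreaRect(P.astype(np.float32)); return cx,cy,w,h,a,s[k].tolist()
if __name__=="__main__":
    W=dict(np.load("w3.npz")); im=cv2.imread("pics/w3.png")
    print('lower',quad(im,W,602,61,16)); print('pile',quad(im,W,444,-27,20))
E
python3 seg.py
```

```text
[602.6 109.6   8.5] [ 0.7  0.3 -0.6] 0.267 30.87
[602.1  79.3   8.4] [ 0.7 -0.6 -1.5] 0.269 31.52
[602.   61.3   8.4] [ 0.3 -0.6 -2.4] 0.268 31.97
[452.5 213.7  -9.1] [-0.5  1.1 -2.2] 0.269 35.62
[605.7  62.6 169.9] [ 0.6  0.5 -0.3] 0.999 38.42
lower (602.7303466796875, 61.31854248046875, 103.13516235351562, 67.75057220458984, 87.49115753173828, [289, 136, 63, 91, 5152])
pile (446.79583740234375, -25.322124481201172, 73.63101196289062, 102.20917510986328, 3.8153398036956787, [432, 42, 77, 109, 7366])
```

The stick is back on the bench. The lower spacer measures (602.7, 61.3), yaw −1.615. I'll grasp it, place it, and check the blank's position along the feed axis in the images.

Run:
```python
from h import *
def st(): print(np.round(r.get_eef_pos(),1),np.round(r.get_contact_force(),1),round(r.get_grip_width(),3),round(r.get_grip_force(),1),round(r.get_clock(),2))
im=cv2.cvtColor(cv2.imread("pics/w3.png"),cv2.COLOR_BGR2GRAY); W=dict(np.load("w3.npz"))
s=np.arange(32,142,4); P=loc((600.4,-25.6,-1.592),[(a,8,27) for a in s]); u=proj(W,P).round().astype(int)
print([(int(a),int(im[v,x])) if 0<=v<400 else None for a,(x,v) in zip(s,u)])
x,y=602.6,61.3
r.move_to([x,y,40],rot(-1.612)); r.line_to([x,y,0],rate=100); r.line_to([x,y,-23],rate=60); r.dwell(.1); st()
r.gripper_close(); r.dwell(.2); st()
r.line_to([x,y,-5],rate=60); st(); r.line_to([x,y,85],rate=200); st()
if r.get_grip_width()>.6:
    r.move_to([443.9,-26.9,50],rot(-1.504)); r.line_to([443.9,-26.9,0],rate=100); f0=r.get_contact_force()[2]; z=0
    while z>-11:
        z-=1.5; r.line_to([443.9,-26.9,z],rate=40); f=r.get_contact_force()[2]-f0
        if f>3: break
    print(z,f); st()
    r.release(); r.dwell(.3); r.line_to([443.9,-26.9,60],rate=150); r.line_to([443.9,20,170],rate=250); r.dwell(.3)
    i=cams.camera_info("wrist"); im=cams.read_camera("wrist"); st()
    np.savez("w4.npz",**{k:np.array(i[k]) for k in "KRt"}); cv2.imwrite("pics/w4.png",im[:,:,::-1])
    from seg import quad
    W=dict(np.load("w4.npz")); im=cv2.imread("pics/w4.png"); print('pile',quad(im,W,444,-27,30))
    g=cv2.cvtColor(im,cv2.COLOR_BGR2GRAY); u=proj(W,P).round().astype(int); print([(int(a),int(g[v,x])) for a,(x,v) in zip(s,u) if 0<=v<400 and 0<=x<640])
```

```text
[(32, 189), (36, 160), (40, 240), (44, 239), (48, 238), (52, 174), (56, 54), (60, 89), (64, 231), (68, 229), (72, 229), (76, 226), (80, 223), (84, 222), (88, 222), None, None, None, None, None, None, None, None, None, None, None, None, None]
[602.8  61.3 -22.9] [ 0.2 -0.7 -0.2] 1.0 0.0 40.19
[603.   61.4 -22.1] [-2.1  1.   5.2] 0.728 65.7 40.74
[602.9  61.5  -4.5] [ 0.4 -0.1 -0.9] 0.726 65.4 41.19
[602.3  61.3  84.9] [-0.4  0.5 -1.5] 0.729 65.5 41.79
-9.0 15.123346685303718
[444.1 -26.9  -8.3] [-4.2  1.2 14.3] 0.728 67.1 44.71
[443.6  19.6 169.3] [ 0.3  0.1 -0.9] 1.0 0.0 46.96
pile (443.4748840332031, -25.80059051513672, 66.6881332397461, 103.72457122802734, 3.3324496746063232, [287, 92, 66, 102, 6418])
[(32, 113), (36, 128), (40, 202), (44, 202), (48, 204), (52, 95), (56, 56), (60, 56), (64, 202), (68, 201), (72, 202), (76, 200), (80, 201), (84, 199), (88, 200), (92, 200), (96, 198), (100, 176), (104, 40), (108, 53), (112, 128), (116, 197), (120, 198)]
```

The pile is square: (443.5, −25.8), yaw within about 0.01 rad. The blank's rear edge is at x≈38 and its hole marks at ≈57 and ≈106, which puts its centre at about 81–83 mm. Everything is released, so I'm handing in.

```bash
python3 -c "
from bench import r
print(r.job_done(), r.get_clock())"
```

```text
the job is handed in; nothing more can be done
the job is handed in; nothing more can be done
```

I handed the job in at about 47 s of the allowed 72 s, with both spacers squarely on the pile, the blank past the guard (centre at about 82 mm) and the stick back on the bench; the verdict was not shown.

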